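# Set the spray-air regulator and lock it

### The job

Turn the air regulator's knob until its long pointer lies on the long raised mark of the dial, in line with the lock. Then slide the steel fork lock fully home so that its two arms straddle the pointer. Leave the bottle, the jar and the brush where they are.

Things in the scene. Friction and masses are not known exactly. Their poses are not given: they have to be found in the camera images.
- unit: Air regulator fixed on the bench: grey base 120 mm along its x, 260 mm along y, 20 mm high, round white dial of radius 98 mm, its face 26 mm above the bench. Origin on the bench under the knob axis; z up; +y runs from the knob along the lock's track. On its +x side: round gauge 62 mm across, 33 mm high (centre x 105, y 105 mm) and a nipple (y -20 mm, out to x 123 mm).
- mark (a point): Outer end of the long raised black mark on the dial, 100 mm from the knob axis along the unit's +y, 28 mm above the bench. The mark is 6 mm wide and 52 mm long, radial, and points at the lock; the dial's other ticks are short (12 mm).
- knob (a joint): Knob angle about the vertical axis through the unit's origin, rad. 0: pointer exactly on the long mark (unit's +y); positive: counterclockwise from above (1.57 = the unit's -x). Starts between 0.5 and 1.5; stops at +-1.8. Pushing the pointer's side 60 mm from the axis turns it with about 2 N; it stays where left.
- pointer_tip (a point): Middle of the pointer's end face, 85 mm from the knob axis, 52 mm above the bench. The black knob has a round hub (radius 28 mm, 27 to 71 mm above the bench) and this one bar pointer, 14 mm wide, 38 to 66 mm above the bench, with a thin aluminium line on top.
- lock (a joint): Travel of the steel fork lock towards the knob (unit's -y), m. 0: fully back, open; 0.042: fully home against its stop. Starts at 0 to 0.004. Needs about 3 N; stays where left.
- fork (a point): Middle of the fork's mouth, between its two rounded noses: 90 mm from the knob axis when fully back, 48 mm when home; 43 mm above the bench. The arms are 11 mm wide, 26 mm apart inside, 30 to 56 mm above the bench. They strike the pointer if it lies 5 to 20 degrees off the mark; farther off they pass beside it and lock nothing.
- lock_tab (a point): Middle of the outer face (away from the knob) of the lock's upright push tab, 70 mm above the bench; 158 mm from the knob axis when fully back, 116 mm when home. Tab: 56 mm wide along the unit's x, 12 mm thick, 32 to 88 mm above the bench. Beyond it all is free above the track's rails (32 mm above the bench).
- oil_bottle: Bystander: amber glass bottle with a black cap, 72 mm across, 190 mm tall, standing; origin at the centre of its underside.
- salve_jar: Bystander: amber glass jar with a metal lid, 80 mm across, 65 mm tall, standing; origin at the centre of its underside.
- brush: Bystander: brush about 180 mm long lying on the bench along its own x; origin near its middle, at its underside.

How it is judged:
On the way:
1. the pointer is on the mark (within 0.09 rad, 5 degrees) while the lock is still open (within 12 mm of fully back) (value of joint knob between -0.09 and 0.09 rad and value of joint lock below 0.012 m), for 0.3 s.
At the end, for the whole second after the job is handed in: The pointer lies on the long mark within 0.09 rad (5 degrees) and the lock is home over it, at least 36 of its 42 mm in, both at rest (value of joint knob between -0.09 and 0.09 rad and value of joint lock above 0.036 m and velocity of joint knob between -0.02 and 0.02 rad/s and velocity of joint lock between -0.02 and 0.02 m/s); the robot touches nothing.
It fails at once if the bottle was shifted by more than 30 mm or knocked over (distance of oil_bottle from where it was at the start of the episode above 0.03 m or angle between oil_bottle's own z axis and vertical above 0.4 rad).
It fails at once if the jar was shifted by more than 30 mm or knocked over (distance of salve_jar from where it was at the start of the episode above 0.03 m or angle between salve_jar's own z axis and vertical above 0.4 rad).
It fails at once if the brush was shifted by more than 30 mm (distance of brush from where it was at the start of the episode above 0.03 m).
It also fails if it takes over 48 s, if anything falls off the work surface, if the arm or the gripper's body presses on something with over 40 N, if the wrist force passes 120 N, or if a joint passes its speed limit or range.

### The arm

A 6-joint arm with a two-finger parallel gripper is mounted at the origin on the work surface. World frame = base frame: x ahead of the robot, y to its left, z up, the work surface at z = 0. Lengths are in m, angles in rad, forces in N, time in s.
With the tool pointing down it reaches from about 0.425 to 0.95 m from the base axis. Payload 14.7 kg.
Tool frame: the origin (TCP) lies at the very end of the fingers, on their centre line; the grasp point (between the pads) lies 19 mm behind it; z points along the fingers, y is the line along which they close (so a half turn about z gives the same grasp; the last joint's range is limited). The gripper opens to 85 mm and grips with 20 to 120 N. Pads are 22 mm wide; open, the fingers measure 114 mm over their backs; the gripper's body (76 mm by 85 mm) begins 54 mm behind the grasp point. The pads swing forward as they close: fully open they stand 13 mm farther back than shut.
Start: joints at [-1.167, 0.48, 1.596, -0, 1.065, -0.047], TCP at [0.283, -0.585, 0.231] pointing down, gripper open.
Joint ranges: [-2.75, 2.75], [-0.82, 2.05], [0.23, 2.67], [-1.56, 4.7], [0.09, 2.69], [-2.92, 2.92]. Speed limits (rad/s): [1.89, 1.89, 2.39, 3.01, 3.01, 3.01].

### API

Orientations are given as a unit quaternion [w, x, y, z].
In Python, from station import sensors, cams, workorder gives the robot as it stands.
- The arm moves only by the tool apply_moves, never from a script. Its arguments are lists of equal length, an entry for each row: "dp": the shift along the tool's x, y, z scaled (see below), a list of three; "angular": the turn, a rotation vector about the tool's x, y, z scaled (see below), a list of three; "grip": the opening, from 0 (shut) to 1 (fully open). In form: {"dp": [[x, y, z], ...], "angular": [[wx, wy, wz], ...], "grip": [grip, ...]}. A call has 1 to 20 rows; each row shifts and turns the commanded pose from where the row before left it, along the tool's axes as they then stand; what a row does not reach is not made up. The controller multiplies each number of a shift by 0.4 m and each number of a turn by 0.15 rad. A row lasts 1/8 s, in which the tool goes at most 62.5 mm and 10.7 degrees, less where a joint would pass 70% of its speed; a pose out of reach is approached as far as the arm can. A call with a number of a shift or a turn outside -1 to 1 is refused whole. A call with a gripper value outside its range is refused whole. The fingers move at their own pace and stop on an object; "squeeze" is the grip in N (left out, the last holds). Time passes only in rows, so rows that do not move let the fingers close. It gives the time, the measured TCP pose, the force, the opening and the grip force at its end, in the units of the state.
- sensors.read_state(): the state, without advancing time (a new reading comes with each control period).
- cams.grab_frame(name): name is "scene" or "top"; returns a dict with "color" (400x640x3 uint8, blue, green, red), "vfov" (degrees; the focal length in pixels is half the picture's height over the tangent of half this angle, whatever the lens; pixels are square), "cx", "cy" (the principal point, pixels), "extrinsics" (4x4, takes a point from camera to world coordinates). Camera axes: x right, y up, looking along -z (the intrinsics and any distortion apply to the point x, -y, -z); pixel columns grow to the right and rows downward; lengths in m; the calibration is good to about 2 mm. A picture is of the moment at which its call begins. There is no depth.
- workorder.hand_in(): hands the job in; it is judged then, once.
The state is a dict: "t": time; "q": joint angles; "joint_velocities": joint speeds; "tau": joint torques, N m; "tcp_pos": TCP position; "orientation": TCP orientation; "ft_force": force on the tool from outside, world axes, zero at the start; "ft_torque": the same for the moment, N m; "gripper_width": finger opening in m; "grip_force": force on a finger pad.
Only numpy, scipy, OpenCV 4.12 (cv2) and the standard library are available. Lean on these libraries where they do the work, as an engineer would, in place of code of your own. Each camera call takes 0.05 s, during which the arm holds its last target. There are 200 camera calls.

## Working session

There is one attempt and no reset: what is moved stays moved. The work goes in short steps, Python scripts to look and compute and a tool call to move; the robot and the scene stay as the last step left them, time stands still between calls to the robot, and variables do not carry over. Pictures are saved under pics/ and viewed, at most 10 in all, crops included, and the job is handed in when it is done.

Besides the shell and the picture viewer there is one more tool, called after ">>>" by a JSON object that holds its "api" and its "payload". apply_moves: Moves the arm, as the interface text tells. Its arguments: {"type":"object","properties":{"dp":{"type":"array","items":{"type":"array","items":{"type":"number","minimum":-1,"maximum":1}}},"angular":{"type":"array","items":{"type":"array","items":{"type":"number","minimum":-1,"maximum":1}}},"grip":{"type":"array","items":{"type":"number"}},"squeeze":{"type":"number"}},"required":["dp","angular","grip"]}

```bash
mkdir -p pics
python3 - <<'E'
from station import sensors, cams
import cv2, numpy as np
s=sensors.read_state(); print(s)
for n in("scene","top"):
    f=cams.grab_frame(n); cv2.imwrite(f"pics/{n}0.png",f["color"]); print(n,{k:v for k,v in f.items() if k!="color"})
E
```

```text
{'t': 0.0, 'q': array([-1.16661333e+00,  4.80819866e-01,  1.59687335e+00, -1.64052078e-05,
        1.06509829e+00, -4.65997915e-02]), 'joint_velocities': array([-0.00018325, -0.00135126,  0.00147797,  0.00085659,  0.00066977,
       -0.0008244 ]), 'tau': array([-3.24847882e-03, -9.50652552e+01, -4.30184305e+01, -5.70276316e-04,
        1.23278980e-02,  5.17887463e-05]), 'tcp_pos': array([ 0.28303762, -0.58468291,  0.23068035]), 'orientation': array([-5.88597414e-04,  9.74705646e-01,  2.23491710e-01, -1.13661902e-04]), 'ft_force': array([-1.0471053 ,  0.01769638, -0.37225855]), 'ft_torque': array([ 0.03320204, -0.02680689, -0.01784874]), 'grip_force': 0.0, 'gripper_width': 0.08555163427634796}
scene {'vfov': 54.69540119456991, 'cx': 320.88531453511024, 'cy': 198.06740624228865, 'extrinsics': array([[ 0.79901254, -0.33523082,  0.49919861,  1.13928657],
       [ 0.60123825,  0.4321823 , -0.67210939, -0.77032848],
       [ 0.00956698,  0.83716113,  0.54687267,  0.70998582],
       [ 0.        ,  0.        ,  0.        ,  1.        ]])}
top {'vfov': 57.20531391515158, 'cx': 324.8487608800839, 'cy': 195.84356049668332, 'extrinsics': array([[ 0.00527736,  0.98885598, -0.14878174,  0.40844799],
       [-0.99991797,  0.00695466,  0.01075557,  0.001041  ],
       [ 0.01167043,  0.14871278,  0.98881156,  1.02051988],
       [ 0.        ,  0.        ,  0.        ,  1.        ]])}
```

View pics/top0.png

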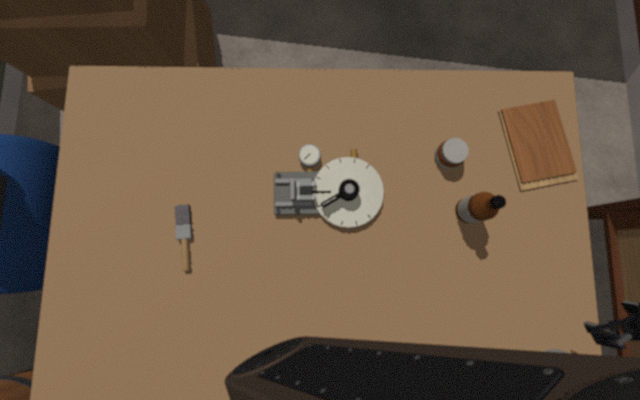

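View pics/scene0.png

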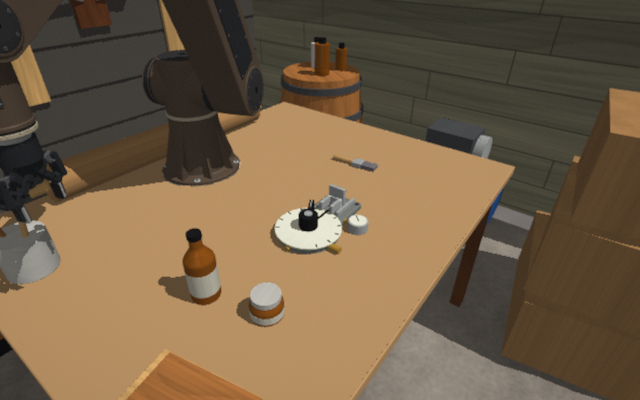

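The top view shows the dial around (348,192), with the lock and its tab to the left (world +y). The gauge is at (310,156). The pointer runs to (323,206), so the knob angle is positive. The brush is at (184,238), the jar at (453,151) and the bottle at (480,208), all clear of the unit.

```bash
cat > h.py <<'E'
import numpy as np, cv2
def ray(f,uv,z):
    h=f["color"].shape[0]; fl=h/2/np.tan(np.radians(f["vfov"]/2)); E=f["extrinsics"]
    d=E[:3,:3]@np.array([(uv[0]-f["cx"])/fl,-(uv[1]-f["cy"])/fl,-1.]); o=E[:3,3]
    return o+d*(z-o[2])/d[2]
def rays(f,uvs,z): return np.array([ray(f,p,z) for p in uvs])
def proj(f,P):
    h=f["color"].shape[0]; fl=h/2/np.tan(np.radians(f["vfov"]/2)); E=f["extrinsics"]
    c=E[:3,:3].T@(np.array(P)-E[:3,3]); return np.array([f["cx"]+fl*c[0]/-c[2], f["cy"]-fl*c[1]/-c[2]])
E
python3 - <<'E'
from station import cams
from h import *
for n,(x0,x1,y0,y1) in {"top":(265,395,135,240),"scene":(260,380,175,260)}.items():
    f=cams.grab_frame(n); im=f["color"]; hsv=cv2.cvtColor(im,cv2.COLOR_BGR2HSV)
    m=((hsv[...,1]<70)&(hsv[...,2]>150)).astype(np.uint8); m[:y0]=0;m[y1:]=0;m[:,:x0]=0;m[:,x1:]=0
    cs=sorted(cv2.findContours(m,cv2.RETR_EXTERNAL,cv2.CHAIN_APPROX_NONE)[0],key=cv2.contourArea)[-2:]
    c=cv2.convexHull(cs[1])[:,0].astype(float)
    P=rays(f,c,0.026); (cx,cy),r=cv2.minEnclosingCircle(P[:,:2].astype(np.float32))
    A=np.c_[2*P[:,:2],np.ones(len(P))]; s=np.linalg.lstsq(A,(P[:,:2]**2).sum(1),rcond=None)[0]
    print(n,"minenc",cx,cy,r,"fit",s[:2],np.sqrt(s[2]+s[0]**2+s[1]**2))
    g=cs[0][:,0].mean(0); print("gauge px",g,"world z33",ray(f,g,.033))
    cv2.imwrite(f"pics/{n}1.png",cv2.resize(im[y0:y1,x0:x1],None,fx=6,fy=5.7 if 0 else 6,interpolation=cv2.INTER_CUBIC)[:600])
E
```

```text
top minenc 0.5738288760185242 -0.07134412974119186 0.09925936907529831 fit [ 0.57279232 -0.07228104] 0.09776930371511067
gauge px [309.01851852 153.61111111] world z33 [0.67499816 0.03476552 0.033     ]
scene minenc 0.5761242508888245 -0.07347207516431808 0.10008461028337479 fit [ 0.57648715 -0.07335183] 0.09843328434280536
gauge px [358.26666667 220.22222222] world z33 [0.68019496 0.03382073 0.033     ]
```

View pics/top1.png

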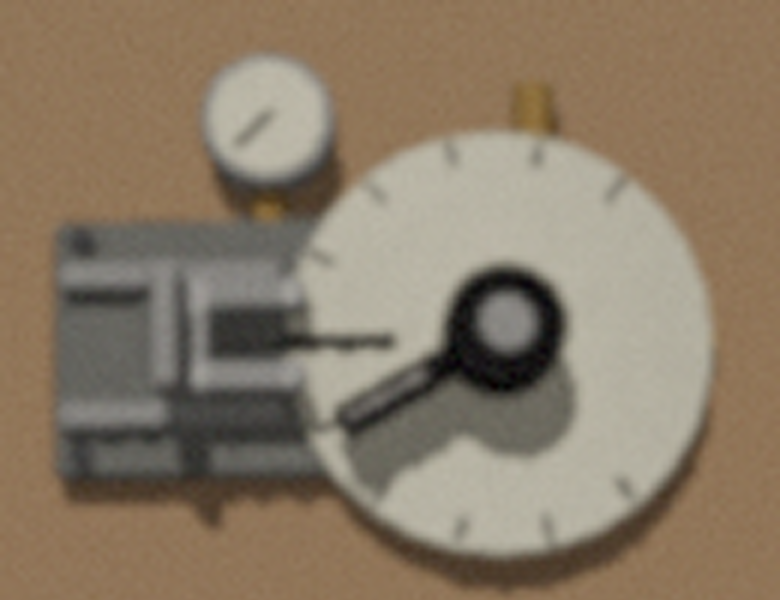

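View pics/scene1.png

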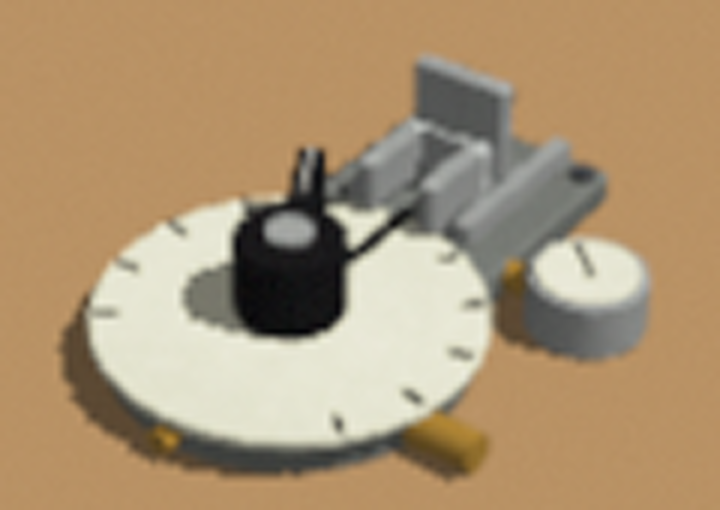

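Run:
```python
from station import cams
from h import *
T=cams.grab_frame("top");S=cams.grab_frame("scene")
t=lambda u,v,z:ray(T,(265+(u+.5)/6-.5,135+(v+.5)/6-.5),z)[:2]
s=lambda u,v,z:ray(S,(260+(u+.5)/6-.5,175+(v+.5)/6-.5),z)[:2]
D=lambda a,b:np.degrees(np.arctan2(*(-(b-a)*[1,-1]))) # ccw from +y
C=np.array([.5745,-.0728])
def yaw(v): return np.degrees(np.arctan2(-v[0],v[1]))
for nm,v in {"hubT":t(508,320,.071),"hubS":s(290,229,.071),"mark inT":t(392,341,.028),"mark outT":t(290,340,.028),"mark inS":s(345,257,.028),"mark outS":s(412,208,.028),
 "ptrTipT":t(347,420,.066),"ptrInT":t(440,366,.066),"ptrTipS":s(312,150,.066),"ptrLineS":s(313,172,.066),"nipT":t(533,85,.02),"tabTopS-L":s(420,57,.088),"tabTopS-R":s(512,92,.088),"tabT top":t(165,265,.088),"tabT bot":t(165,385,.088)}.items():
    print(nm,v.round(4),"r",round(np.linalg.norm(v-C),4),"ang",round(yaw(v-C),2))
print("base",[t(*p,.02).round(4) for p in((58,228),(58,478))])
hT=t(508,320,.071);print("ptr dir T",yaw(t(347,420,.066)-t(440,366,.066)),"mark dir T",yaw(t(290,340,.028)-t(392,341,.028)),"S",yaw(s(412,208,.028)-s(345,257,.028)))
```

```text
hubT [ 0.5728 -0.0733] r 0.0017 ang 107.44
hubS [ 0.5728 -0.0689] r 0.0042 ang 23.38
mark inT [ 0.5702 -0.0236] r 0.0494 ang 5.04
mark outT [0.5703 0.023 ] r 0.0959 ang 2.52
mark inS [ 0.5715 -0.0238] r 0.0491 ang 3.54
mark outS [0.5727 0.0313] r 0.1041 ang 0.98
ptrTipT [ 0.5289 -0.0031] r 0.0833 ang 33.22
ptrInT [ 0.553  -0.0438] r 0.0361 ang 36.5
ptrTipS [ 0.5342 -0.0028] r 0.0807 ang 29.91
ptrLineS [ 0.5469 -0.0182] r 0.0612 ang 26.8
nipT [ 0.6936 -0.0896] r 0.1203 ang -98.01
tabTopS-L [0.545  0.0743] r 0.1501 ang 11.32
tabTopS-R [0.602  0.0752] r 0.1505 ang -10.55
tabT top [0.5929 0.0759] r 0.1498 ang -7.04
tabT bot [0.5406 0.0749] r 0.1516 ang 12.91
base [array([0.6234, 0.1312]), array([0.5071, 0.1282])]
ptr dir T 30.710803552845917 mark dir T -0.15771860298445972 S -1.2947892604371167
```

>>> {"api": "apply_moves", "payload": {"dp": [[0, 0, -0.05], [0, 0, -0.05], [0, 0, -0.05], [0.042, -0.118, 0], [0.042, -0.118, 0], [0.042, -0.118, 0], [0.042, -0.118, 0], [0.042, -0.118, 0], [0.042, -0.118, 0], [0.042, -0.118, 0], [0.042, -0.118, 0], [0.042, -0.118, 0], [0.042, -0.118, 0], [0.042, -0.118, 0], [0.038, -0.118, 0], [0, 0, 0]], "angular": [[0, 0, 1], [0, 0, 1], [0, 0, 1], [0, 0, 0], [0, 0, 0], [0, 0, 0], [0, 0, 0], [0, 0, 0], [0, 0, 0], [0, 0, 0], [0, 0, 0], [0, 0, 0], [0, 0, 0], [0, 0, 0], [0, 0, 0], [0, 0, 0]], "grip": [0, 0, 0, 0, 0, 0, 0, 0, 0, 0, 0, 0, 0, 0, 0, 0], "squeeze": 20}}

```text
t: 2.3
tcp_pos: [0.4834, -0.0157, 0.2913]
orientation: [-0.0, 1.0, 0.002, 0.0]
ft_force: [-0.3, -0.8, -0.5]
gripper_width: 0.0002
grip_force: 0.0
```

>>> {"api": "apply_moves", "payload": {"dp": [[0, 0, 0.12], [0, 0, 0.12], [0, 0, 0.12], [0, 0, 0.12], [0, 0, 0.08], [0, 0, 0.05], [0, 0, 0], [0.025, 0, 0], [0.025, 0, 0], [0.025, 0, 0], [0.025, 0, 0], [0.025, 0, 0], [0.015, 0, 0], [0, 0, 0], [0, 0, 0]], "angular": [[0, 0, 0], [0, 0, 0], [0, 0, 0], [0, 0, 0], [0, 0, 0], [0, 0, 0], [0, 0, 0], [0, 0, 0], [0, 0, 0], [0, 0, 0], [0, 0, 0], [0, 0, 0], [0, 0, 0], [0, 0, 0], [0, 0, 0]], "grip": [0, 0, 0, 0, 0, 0, 0, 0, 0, 0, 0, 0, 0, 0, 0]}}

```text
t: 4.18
tcp_pos: [0.5388, -0.0185, 0.0473]
orientation: [0.0, 1.0, 0.0, 0.0]
ft_force: [0.4, 0.9, -0.0]
gripper_width: 0.0002
grip_force: 0.0
```

Run:
```python
from station import cams
from h import *
im=cams.grab_frame("scene")["color"]; t=cams.grab_frame("top")["color"]
a=cv2.resize(im[175:260,260:380],None,fx=4,fy=4,interpolation=cv2.INTER_CUBIC); b=cv2.resize(t[135:240,300:375],None,fx=4,fy=4,interpolation=cv2.INTER_CUBIC)
o=np.zeros((420,780,3),np.uint8);o[:340,:480]=a;o[:,480:]=b;cv2.imwrite("pics/p2.png",o)
```

```text
(no output)
```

View pics/p2.png

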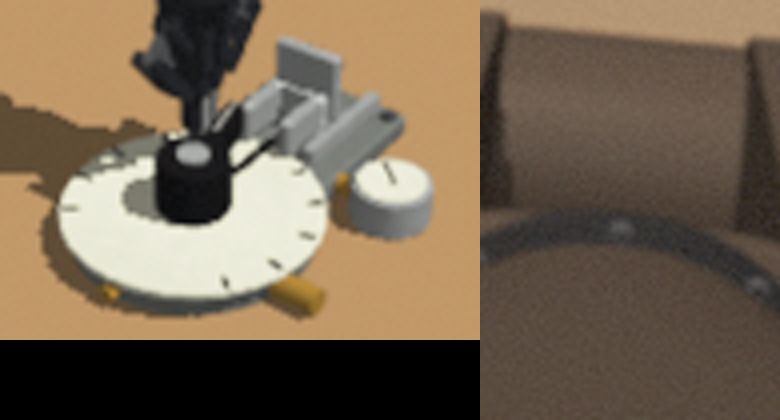

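The scene view shows the pointer following the finger, its tip now at crop (237,115), close to the mark. The top view is blocked by the arm. I'll push a little further and measure again.

>>> {"api": "apply_moves", "payload": {"dp": [[0.011, 0, 0], [0.011, 0, 0], [0.008, 0, 0], [0, 0, 0], [0, 0, 0]], "angular": [[0, 0, 0], [0, 0, 0], [0, 0, 0], [0, 0, 0], [0, 0, 0]], "grip": [0, 0, 0, 0, 0]}}

```text
t: 4.9
tcp_pos: [0.5511, -0.0185, 0.0474]
orientation: [0.0, 1.0, 0.0, 0.0]
ft_force: [0.0, -0.7, -0.0]
gripper_width: 0.0001
grip_force: 0.0
```

Run:
```python
from station import cams
from h import *
f=cams.grab_frame("scene"); im=f["color"].copy()
# expected: pointer top line & tip at unit angles 0, +-5deg, yaw 1.2deg
C=np.array([.5728,-.0725])
a=cv2.resize(im[175:245,280:360],None,fx=8,fy=8,interpolation=cv2.INTER_CUBIC)
b=a.copy()
for d,col in((0,(0,0,255)),(5,(0,255,0)),(10,(255,0,0))):
    th=np.radians(1.2+d); u=np.array([-np.sin(th),np.cos(th)])
    p=[proj(f,[*(C+u*r),.066]) for r in(.03,.085)]; print(d,p)
    q=[tuple(int(x) for x in ((k-[280,175]+.5)*8)) for k in p]; cv2.line(b,*q,col,1)
cv2.imwrite("pics/p3.png",b[:, :])
```

```text
0 [array([313.42316315, 209.9161204 ]), array([324.36034918, 201.4961254 ])]
5 [array([312.6792785 , 209.62789109]), array([322.29285412, 200.73167283])]
10 [array([311.89557803, 209.37842709]), array([320.12752036, 200.07214662])]
```

View pics/p3.png

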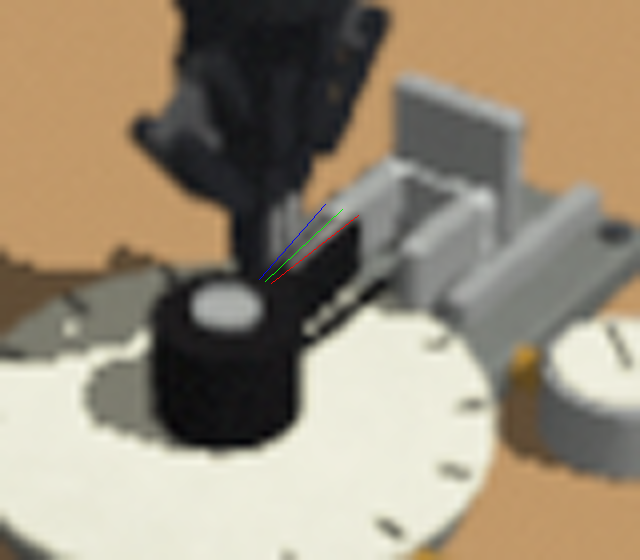

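The scene view shows the pointer close to the mark, with the end of its tip at crop (358,215–285). I'll back the arm off to clear the top view and measure the angle properly.

>>> {"api": "apply_moves", "payload": {"dp": [[-0.05, 0, 0], [-0.05, 0, 0], [0, 0, -0.12], [0, 0, -0.12], [0, 0, -0.06], [0, -0.13, 0], [0, -0.13, 0], [0, -0.13, 0], [0, -0.13, 0], [0, -0.13, 0], [0, 0, 0]], "angular": [[0, 0, 0], [0, 0, 0], [0, 0, 0], [0, 0, 0], [0, 0, 0], [0, 0, 0], [0, 0, 0], [0, 0, 0], [0, 0, 0], [0, 0, 0], [0, 0, 0]], "grip": [0, 0, 0, 0, 0, 0, 0, 0, 0, 0, 0]}}

```text
t: 6.32
tcp_pos: [0.5105, 0.2448, 0.1674]
orientation: [-0.0, 1.0, 0.002, 0.001]
ft_force: [0.4, -0.5, 0.1]
gripper_width: -0.0001
grip_force: 0.0
```

Run:
```python
from station import cams
from h import *
T=cams.grab_frame("top"); S=cams.grab_frame("scene")
a=cv2.resize(S["color"][185:245,290:345],None,fx=7,fy=7,interpolation=cv2.INTER_CUBIC); b=cv2.resize(T["color"][160:220,310:360],None,fx=8,fy=8,interpolation=cv2.INTER_CUBIC)
o=np.zeros((480,790,3),np.uint8);o[:420,:385]=a;o[:,390:]=b;cv2.imwrite("pics/p4.png",o)
```

```text
(no output)
```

View pics/p4.png

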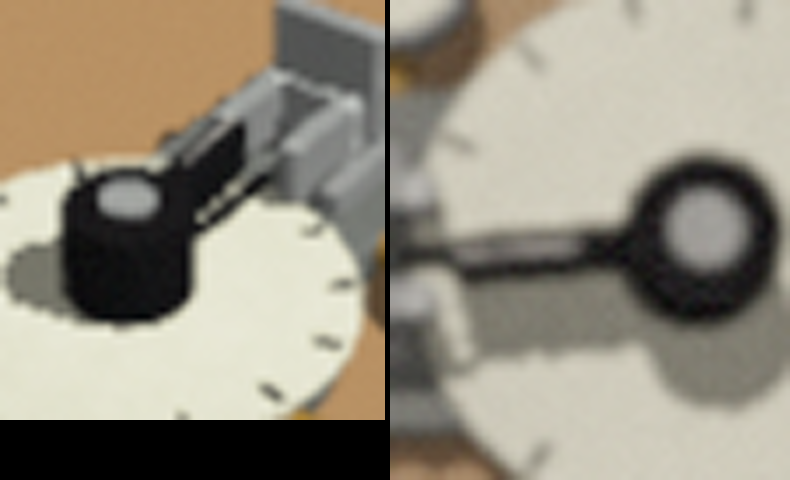

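Run:
```python
from station import cams
from h import *
T=cams.grab_frame("top"); im=T["color"]; g=cv2.cvtColor(im,cv2.COLOR_BGR2GRAY).astype(float)
yaw=lambda v: np.degrees(np.arctan2(-v[0],v[1]))
# dark pointer centroid per column (darkness weighted, incl. line): rows where dark band
P=[]
for u in range(320,338):
    col=g[185:196,u]; d=np.where(col<70)[0]
    if len(d)>1: P.append((u,185+(d.min()+d.max())/2))
    if u%3==0: print(u,col.astype(int))
P=np.array(P); W=rays(T,P,.066)
k=np.polyfit(W[:,1],W[:,0],1); print("pointer dir deg",-np.degrees(np.arctan(k[0])))
# hub cap centroid
m=np.zeros_like(g);m[176:200,340:358]=1
print("line x at axis y",np.polyval(k,-.0725))
cr=lambda u,v,z: ray(T,(310+(u-390+.5)/8-.5,160+(v+.5)/8-.5),z)[:2]
print("hub cap",cr(705,230,.071),"hub out",cr(702,240,.05))
# column profile across fork arms & tab & rails & base
for u in (314,316,300,305,296,280,285): print(u,g[168:220,u].astype(int))
```

```text
321 [203 203 201 183 136 108 115 101  54  45  80]
324 [203 202 197 168 122 102 107  83  43  57  95]
327 [204 205 197 163 122 127 117  82  39  61 105]
330 [206 204 197 159 119 126 119  73  34  70 110]
333 [205 201 181 137  94  92  74  46  47  86 113]
336 [207 201 175 122  57  33  27  25  57 102 124]
pointer dir deg 9.773192683546549
line x at axis y 0.5697220410856115
hub cap [ 0.57177848 -0.07249455] hub out [ 0.57197884 -0.07309791]
314 [ 79  79  87 103 117 119 123 120 127 133 142 154 164 172 174 171 164 136
 109 107 121 117  97  51  69 125 169 176 170 167 153 123 102  96  96  91
  83  73  69  69  79 104 119 123 116  97  75  78  78  88 109 133]
316 [ 80  78  86 106 114 131 145 159 160 164 185 199 201 198 195 187 181 160
 144 144 140 132  99  57  62 125 172 188 187 181 173 170 161 144 135 125
 120 109 113 124 131 124 125 122 114  96  78  76  79  83  96 128]
300 [141 143 144 136 127 123 119 120 120 127 137 149 156 159 159 160 155 139
 112  91  82  86  84  85  81  87 109 141 157 159 150 128  93  75  81  88
  81  79  68  69  74  90 102 106 100  86  73  75  82  81  80  82]
305 [ 79  79  92 109 115 120 122 120 118 126 138 151 154 156 156 159 151 130
  92  72  65  64  64  69  69  69  95 133 153 159 150 121  84  75  86  89
  87  77  69  63  75 102 116 121 118 104  77  75  78  91 115 137]
296 [143 143 142 135 127 118 119 122 119 123 138 147 153 147 145 140 144 140
 136 118 108 103 103 102 104 102 106 110 115 118 114  96  77  78  85  87
  84  80  70  66  66  66  65  68  64  72  64  76  81  81  98 121]
280 [146 146 142 132 120 107 101  87  84 101 129 147 156 153 128  91  64  76
 102 119 124 120 121 117 120 120 119 122 114 120 120 116 122 130 144 154
 155 133 101  77  83  96 101  93  95  89  73  72  76  82  96 126]
285 [146 145 142 138 128 126 121 119 118 121 138 147 156 150 128  90  69  76
 106 119 119 121 120 117 123 120 120 120 122 120 117 121 119 130 147 158
 150 127  94  69  81 100 118 122 118 100  79  76  82  82  96 128]
```

Run:
```python
from station import cams
from h import *
T=cams.grab_frame("top"); S=cams.grab_frame("scene")
yaw=lambda v: np.degrees(np.arctan2(-v[0],v[1]))
for nm,p,z in(("hub",(349.0,188.3),.071),("fork",(305,189.4),.056),("lowarm inner",(305,194.3),.056),("alu",(328.5,190.4),.066),("upedge ptr321",(321,188.5),.066),("upedge ptr330",(330,187.95),.066)):
    print(nm,ray(T,p,z)[:2].round(4))
s=lambda u,v,z:ray(S,(290+(u+.5)/7-.5,185+(v+.5)/7-.5),z)[:2]
for nm,p,z in(("hub",(129,199),.071),("tip R top",(243,122),.066),("tip R bottom",(243,163),.038),("mark in",(200,222),.028),("mark mid",(235,195),.028),("armR nose top",(283,155),.056),("armR outer",(313,161),.056)):
    print("S",nm,s(*p,z).round(4))
```

```text
hub [ 0.5718 -0.0727]
fork [0.5706 0.0435]
lowarm inner [0.5574 0.0434]
alu [ 0.5667 -0.0189]
upedge ptr321 [0.5716 0.0009]
upedge ptr330 [ 0.5732 -0.0228]
S hub [ 0.5738 -0.0697]
S tip R top [0.5725 0.0102]
S tip R bottom [0.567  0.0182]
S mark in [ 0.5705 -0.0173]
S mark mid [0.5704 0.008 ]
S armR nose top [0.5923 0.0123]
S armR outer [0.6051 0.0165]
```

The top view puts the pointer about 4–5° short of the mark: the aluminium line gives roughly 5.4° in world, and the fork centre line about 0.8°. I'll push about 5 mm further, to TCP x ≈ 0.556, then look again.

>>> {"api": "apply_moves", "payload": {"dp": [[0, 0.1315, 0], [0, 0.1315, 0], [0, 0.1315, 0], [0, 0.1315, 0], [0, 0.1315, 0], [0, 0, 0.1], [0, 0, 0.1], [0, 0, 0.1], [0, 0, 0], [0.03, 0, 0], [0.03, 0, 0], [0.02, 0, 0], [0.015, 0, 0], [0.015, 0, 0], [0.003, 0, 0], [0, 0, 0], [0, 0, 0]], "angular": [[0, 0, 0], [0, 0, 0], [0, 0, 0], [0, 0, 0], [0, 0, 0], [0, 0, 0], [0, 0, 0], [0, 0, 0], [0, 0, 0], [0, 0, 0], [0, 0, 0], [0, 0, 0], [0, 0, 0], [0, 0, 0], [0, 0, 0], [0, 0, 0], [0, 0, 0]], "grip": [0, 0, 0, 0, 0, 0, 0, 0, 0, 0, 0, 0, 0, 0, 0, 0, 0]}}

```text
t: 8.7
tcp_pos: [0.5559, -0.0214, 0.0473]
orientation: [0.0, 1.0, 0.0, -0.0]
ft_force: [0.2, -0.5, -0.8]
gripper_width: 0.0001
grip_force: 0.2
```

>>> {"api": "apply_moves", "payload": {"dp": [[-0.05, 0, 0], [-0.064, 0, 0], [0, 0, -0.12], [0, 0, -0.12], [0, 0, -0.06], [0, -0.13, 0], [0, -0.13, 0], [0, -0.13, 0], [0, -0.13, 0], [0, -0.13, 0], [0, 0, 0]], "angular": [[0, 0, 0], [0, 0, 0], [0, 0, 0], [0, 0, 0], [0, 0, 0], [0, 0, 0], [0, 0, 0], [0, 0, 0], [0, 0, 0], [0, 0, 0], [0, 0, 0]], "grip": [0, 0, 0, 0, 0, 0, 0, 0, 0, 0, 0]}}

```text
t: 10.07
tcp_pos: [0.51, 0.2417, 0.1673]
orientation: [-0.0, 1.0, 0.002, 0.0]
ft_force: [0.3, -1.1, 0.1]
gripper_width: -0.0001
grip_force: 0.0
```

Run:
```python
from station import cams
from h import *
T=cams.grab_frame("top"); S=cams.grab_frame("scene")
a=cv2.resize(S["color"][185:245,290:345],None,fx=7,fy=7,interpolation=cv2.INTER_CUBIC); b=cv2.resize(T["color"][160:220,310:360],None,fx=8,fy=8,interpolation=cv2.INTER_CUBIC)
o=np.zeros((480,790,3),np.uint8);o[:420,:385]=a;o[:,390:]=b;cv2.imwrite("pics/p5.png",o)
g=cv2.cvtColor(T["color"],cv2.COLOR_BGR2GRAY).astype(int)
for u in range(318,340,3): print(u,g[183:197,u])
```

```text
318 [205 203 201 181 145 106 100  83  46  55 109 152 167 177]
321 [201 203 198 179 139 110 117 102  53  51  84 109 118 122]
324 [203 203 200 180 135 106 108  87  45  49  87 111 121 119]
327 [203 203 201 183 139 105 101  82  47  41  89 109 125 121]
330 [204 204 201 170 123  98  98  79  44  53  86 114 123 124]
333 [205 205 200 171 120  76  81  60  35  59 102 120 123 121]
336 [205 207 199 174 123  59  34  19  28  62 105 119 126 126]
339 [191 177 164 134  88  41  32  27  18  27  51  69  81  96]
```

View pics/p5.png

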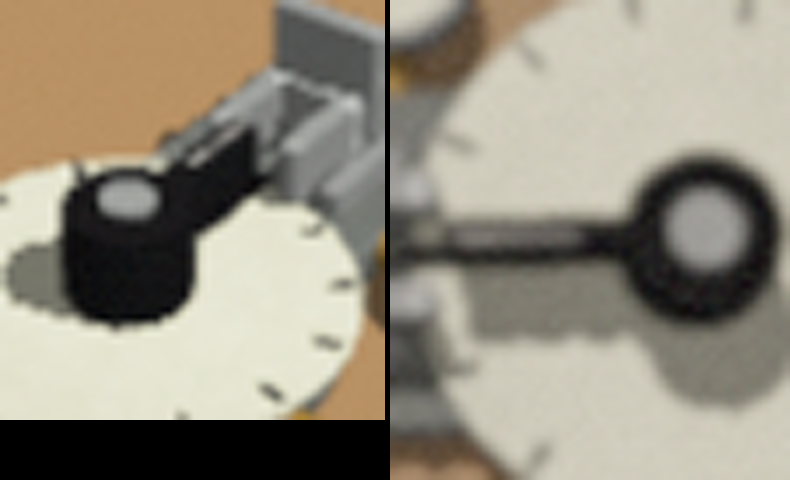

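The pointer is now parallel to the mark and centred between the fork arms: top crop row about 238, and in the scene crop it covers the mark. Next I'll move behind the tab and come down.

>>> {"api": "apply_moves", "payload": {"dp": [[0.075, 0.1, 0], [0.075, 0.1, 0], [0, 0.09, 0], [0, 0, 0.1], [0, 0, 0.1], [0, 0, 0.075], [0, 0, 0], [0, 0.03, 0], [0, 0.03, 0], [0, 0.03, 0], [0, 0.02, 0], [0, 0.02, 0], [0, 0.02, 0], [0, 0, 0], [0, 0, 0]], "angular": [[0, 0, 0], [0, 0, 0], [0, 0, 0], [0, 0, 0], [0, 0, 0], [0, 0, 0], [0, 0, 0], [0, 0, 0], [0, 0, 0], [0, 0, 0], [0, 0, 0], [0, 0, 0], [0, 0, 0], [0, 0, 0], [0, 0, 0]], "grip": [0, 0, 0, 0, 0, 0, 0, 0, 0, 0, 0, 0, 0, 0, 0]}}

```text
t: 12.05
tcp_pos: [0.5698, 0.0625, 0.0571]
orientation: [0.0, 1.0, 0.0, -0.0]
ft_force: [-0.2, -0.2, 0.4]
gripper_width: -0.0
grip_force: 0.0
```

Small steps now, watching the force for the stop.

>>> {"api": "apply_moves", "payload": {"dp": [[0, 0.008, 0], [0, 0.008, 0], [0, 0, 0]], "angular": [[0, 0, 0], [0, 0, 0], [0, 0, 0]], "grip": [0, 0, 0]}}

```text
t: 12.42
tcp_pos: [0.57, 0.0579, 0.0572]
orientation: [-0.001, 1.0, 0.0, -0.0]
ft_force: [-1.1, 22.7, -2.0]
gripper_width: -0.0001
grip_force: 11.7
```

Run:
```python
from station import cams,sensors
from h import *
print(sensors.read_state()["ft_force"])
S=cams.grab_frame("scene")
cv2.imwrite("pics/p6.png",cv2.resize(S["color"][165:245,280:380],None,fx=7,fy=7,interpolation=cv2.INTER_CUBIC))
```

```text
[-1.08306929 22.72555776 -1.9510416 ]
```

View pics/p6.png

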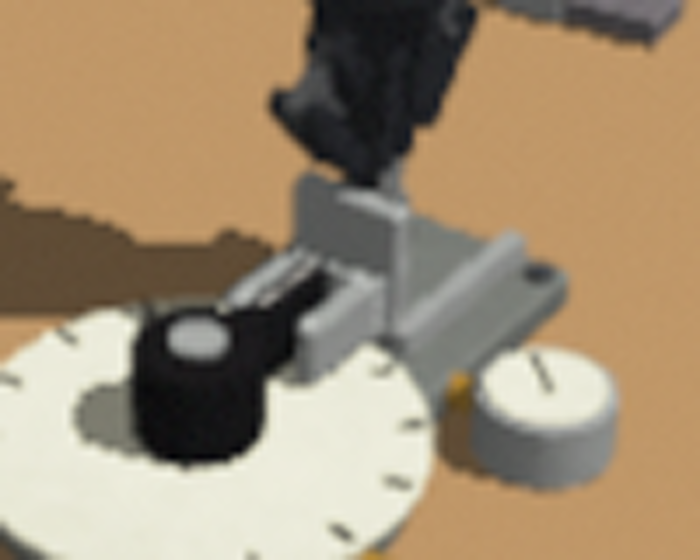

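The scene view shows the fork straddling the pointer (arms around (300,290)). The stop was reached at 23 N and y = 0.058, as predicted. I'll back off, rise and check.

>>> {"api": "apply_moves", "payload": {"dp": [[0, -0.05, 0], [0, -0.08, 0], [0, -0.08, -0.03], [0, -0.1, -0.1], [0, -0.1, -0.1], [0, -0.1, 0], [0, 0, 0], [0, 0, 0]], "angular": [[0, 0, 0], [0, 0, 0], [0, 0, 0], [0, 0, 0], [0, 0, 0], [0, 0, 0], [0, 0, 0], [0, 0, 0]], "grip": [0, 0, 0, 0, 0, 0, 0, 0]}}

```text
t: 13.48
tcp_pos: [0.5696, 0.2602, 0.149]
orientation: [0.0, 1.0, 0.001, -0.0]
ft_force: [-0.1, -0.7, 0.6]
gripper_width: 0.0
grip_force: 0.0
```

Run:
```python
from station import cams
from h import *
S=cams.grab_frame("scene");T=cams.grab_frame("top")
a=cv2.resize(S["color"][175:245,285:375],None,fx=4,fy=4,interpolation=cv2.INTER_CUBIC); b=cv2.resize(T["color"][150:235,265:365],None,fx=4,fy=4,interpolation=cv2.INTER_CUBIC)
o=np.zeros((340,765,3),np.uint8);o[:280,:360]=a;o[:,365:]=b;cv2.imwrite("pics/p7.png",o)
```

```text
(no output)
```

View pics/p7.png

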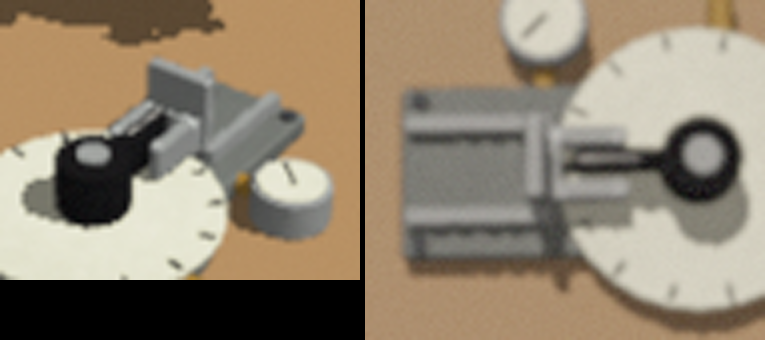

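Both views show the fork home: its noses at top crop (628,160) are about 48 mm from the knob axis. The pointer is centred between the arms and the arm is clear.

```bash
python3 -c "
from station import workorder
print(workorder.hand_in())"
```

```text
the job is handed in; nothing more can be done
None
```

The job is handed in, with no verdict returned: the camera views show the pointer on the long mark and the fork lock fully home, straddling it, and the arm kept clear of the bottle, jar and brush throughout.

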